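# Put three bisque pots onto their own kiln setters

### The arm

A 7-joint arm with a two-finger parallel gripper is mounted at the origin on the work surface. World frame = base frame: x ahead of the robot, y to its left, z up, the work surface at z = 0. Lengths are in m, angles in rad, forces in N, time in s.
With the tool pointing down it reaches from about 0.4 to 0.85 m from the base axis. Payload 10.4 kg.
Tool frame: the origin (TCP) lies midway between the tips of the shut fingers; the grasp point (between the pads) lies 19 mm behind it; z points along the fingers, y is the line along which they close (so a half turn about z gives the same grasp; the last joint's range is limited). The gripper opens to 85 mm and grips with 20 to 120 N. Pads are 22 mm wide; open, the fingers measure 114 mm over their backs; the gripper's body (76 mm by 85 mm) begins 54 mm behind the grasp point. The pads swing forward as they close: fully open they stand 13 mm farther back than shut.
Start: joints at [-1.213, 0.332, -0.065, 1.46, 0.022, 1.35, -0.088], TCP at [0.232, 0.58, 0.231] pointing down, gripper open.
Joint ranges: [-2.6, 2.6], [-0.5, 2.12], [-1.47, 1.34], [0.16, 2.42], [-1.27, 4.41], [0.06, 2.06], [-2.6, 2.6]. Speed limits (rad/s): [2.22, 2.22, 2.79, 2.79, 3.14, 3.14, 3.14].

### API

Orientations are given as a unit quaternion [w, x, y, z].
In Python, from workcell import * gives the robot as it stands.
- The arm moves only by the shell command python3 -m handwheel 'ROWS' [FORCE]. ROWS is JSON, a list of rows, each an object with "offset": the shift along the tool's x, y, z in units of 0.15 m (1.0 is 0.15 m), a list of three; "twist": the turn about the tool's z in units of 1.5 rad (1.0 is 1.5 rad); "jaw": the closure, from -1 (fully open) to 1 (shut). A call has 1 to 20 rows; each row is the pose to reach, as a shift and turn from the pose commanded when the call began, along the tool's axes at that moment; what a row does not reach only later rows make up. A row lasts 1/8 s, in which the tool goes at most 62.5 mm and 10.7 degrees, less where a joint would pass 70% of its speed; a pose out of reach is approached as far as the arm can. A call with a number of a shift or a turn outside -1 to 1 is refused whole. A call with a gripper value outside its range is refused whole. The fingers move at their own pace and stop on an object; FORCE is the grip in N (left out, the last holds). Time passes only in rows, so rows that repeat a pose let the fingers close. It gives the time, the measured TCP pose, the force, the opening and the grip force at its end, in the units of the state.
- get_state(): the state, without advancing time (a new reading comes with each control period).
- grab_frame(name): name is "scene" or "top" or "wrist"; returns the picture (480x640x3 uint8, red, green, blue); there is no depth.
- camera_model(name): a dict with "fx", "fy", "cx", "cy" (pixels), "D" ([k1, k2, p1, p2, k3] as OpenCV has them; the pictures are not rectified), "T" (4x4, takes a point from camera to world coordinates). Camera axes: x right, y up, looking along -z (the intrinsics and any distortion apply to the point x, -y, -z); pixel columns grow to the right and rows downward; lengths in m; the calibration is good to about 2 mm. A picture is of the moment at which its call begins: read the wrist's pose just before it. camera_model takes no time and is no camera call; for the wrist camera it gives the pose at the moment of the call.
- finish_job(): hands the job in; it is judged then, once.
The state is a dict: "time_s": time; "joint_positions": joint angles; "qvel": joint speeds; "effort": joint torques, N m; "tool_pos": TCP position; "tcp_rot": TCP orientation; "ft_force": force on the tool from outside, world axes, zero at the start; "torque": the same for the moment, N m; "width": opening from 0.0 (shut) to 1.0 (fully open); "grasp_force": force on a finger pad.
Only numpy, scipy, OpenCV 4.12 (cv2) and the standard library are available. Lean on these libraries where they do the work, as an engineer would, in place of code of your own. Each camera call takes 0.05 s, during which the arm holds its last target. There are 200 camera calls.

### The job

The three brown bisque pots were each left on the wrong cream-coloured kiln setter. Rearrange them so that each stands upright in the middle of its own setter (slim bottle on the small round one, square vase on the square one, squat lidded jar on the large round one), parking a pot in the middle of the empty wooden board on the way, since no setter holds two. The pots are brittle, so set each one down before letting go, never dropping or tipping it, and do not shift the small glaze jar or the oxide bottle standing among them.

Things in the scene. Friction and masses are not known exactly. Their poses are not given: they have to be found in the camera images.
- bottle: Slim round bottle of brown bisque-fired clay, one solid piece: body 46 mm in diameter up to 60 mm high, then narrowing to a straight neck 24 mm in diameter that runs from 76 mm to the top at 114 mm. Weighs about 0.25 kg. Origin: centre of its foot (underside); z up along its axis. Can be gripped by the neck (about 95 mm above the foot).
- square_vase: Square slab-built vase of brown bisque-fired clay, open at the top: 58 x 58 mm outside, 82 mm high, walls 6 mm. Weighs about 0.28 kg. Origin: centre of its underside; z up, x and y square to its side faces. Can be gripped from outside across two parallel side faces (about 55 mm above the foot).
- lidded_jar: Squat round jar of brown bisque-fired clay with a lid stuck fast (one piece): foot 68 mm, belly 88 mm in diameter, flat lid top 58 mm high, and in its middle an upright cylindrical knob 26 mm in diameter, from 58 to 93 mm. Weighs about 0.35 kg. Origin: centre of its underside; z up. Can be gripped by the knob, with the fingertips just clear of the lid (82 mm above the foot at the pads).
- round_setter_small: Small round kiln setter: cream flat disc, 90 mm in diameter, 12 mm thick. The bottle's own setter. Another pot stands on it at the start. It is fixed and does not move. Origin: centre of its underside, on the table; its top is 12 mm higher.
- square_setter: Square kiln setter: cream flat tile, 104 x 104 mm, 12 mm thick. The square vase's own setter. Another pot stands on it at the start. It is fixed and does not move. Origin: centre of its underside, on the table; its top is 12 mm higher. x and y along its sides.
- round_setter_large: Large round kiln setter: cream flat disc, 130 mm in diameter, 12 mm thick. The lidded jar's own setter. Another pot stands on it at the start. It is fixed and does not move. Origin: centre of its underside, on the table; its top is 12 mm higher.
- ware_board: Plain brown wooden board, 120 x 120 mm, 12 mm thick, empty at the start: the spare place. It is fixed and does not move. Origin: centre of its underside, on the table; its top is 12 mm higher. x and y along its sides.
- glaze_jar: Bystander: small upright jar, 54 mm in diameter, 75 mm high, white cap and paper label. Loose. Origin: centre of its underside.
- oxide_bottle: Bystander: small upright bottle, 32 mm in diameter, 70 mm high, green glass, black cap and paper label. Loose. Origin: centre of its underside.
There are look-alikes about, which are no part of the job. What is shaped like the bottle but green is not meant. Leave any purple look-alike of the square_vase alone.

How it is judged:
By the outcome, as a careful person would: the job done as asked, in the order asked, and still so for the second after the job is handed in, with the robot touching nothing.
It also fails if it takes over 112 s, if anything falls off the work surface, if the arm or the gripper's body presses on something with over 40 N, if the wrist force passes 120 N, or if a joint passes its speed limit or range.

## Working session

There is one attempt and no reset: what is moved stays moved. The work goes in short steps, Python scripts to look and compute and a shell command to move; the robot and the scene stay as the last step left them, time stands still between calls to the robot, and variables do not carry over. Pictures are saved under pics/ and viewed, at most 14 in all, crops included, and the job is handed in when it is done.

```bash
mkdir -p pics; ls
python3 - <<'E'
from workcell import *
import cv2
s=get_state();print(s)
for n in("top","scene"):
    f=grab_frame(n);cv2.imwrite(f"pics/{n}0.png",f[:,:,::-1]);m=camera_model(n);print(n,m)
E
```

```text
pics
{'time_s': 0.0, 'joint_positions': array([-1.21257286,  0.33288152, -0.0647422 ,  1.46093859,  0.02161368,
        1.34990125, -0.08849385]), 'qvel': array([ 1.77230564e-04,  4.42972818e-04, -6.26404006e-05,  1.89692002e-03,
       -4.55438698e-04, -2.06129739e-04, -6.45247212e-04]), 'effort': array([-6.01785887e-04, -6.25434780e+01,  4.87719092e-02, -3.91614640e+01,
        1.61128171e-02,  9.80179233e-03, -7.07672768e-06]), 'tool_pos': array([0.23214928, 0.57988098, 0.23051132]), 'tcp_rot': array([-1.03031780e-04,  1.89228795e-01,  9.81932763e-01, -7.08704005e-04]), 'ft_force': array([-0.08030291,  0.01887679,  0.45635328]), 'torque': array([ 0.00535919, -0.01862792, -0.01410931]), 'grasp_force': 0.0, 'width': 0.9987824139934952}
top {'fx': 509.3952279261439, 'fy': 509.3952279261439, 'cx': 318.05500606096905, 'cy': 235.1717420279847, 'D': array([0.01629436, 0.        , 0.        , 0.        , 0.        ]), 'T': array([[-0.01390397,  0.98321369, -0.18192726,  0.44605228],
       [-0.99986554, -0.01208941,  0.01107934,  0.00656223],
       [ 0.00869396,  0.18205684,  0.98324957,  0.90941228],
       [ 0.        ,  0.        ,  0.        ,  1.        ]])}
scene {'fx': 444.423324417731, 'fy': 444.423324417731, 'cx': 321.8030220768401, 'cy': 237.08470161554112, 'D': array([0.01988554, 0.        , 0.        , 0.        , 0.        ]), 'T': array([[ 0.51502426, -0.59346342,  0.61850722,  1.17336778],
       [ 0.85717309,  0.35482561, -0.37330027, -0.31842471],
       [ 0.00207785,  0.72242644,  0.69144466,  0.65644873],
       [ 0.        ,  0.        ,  0.        ,  1.        ]])}
```

View pics/top0.png

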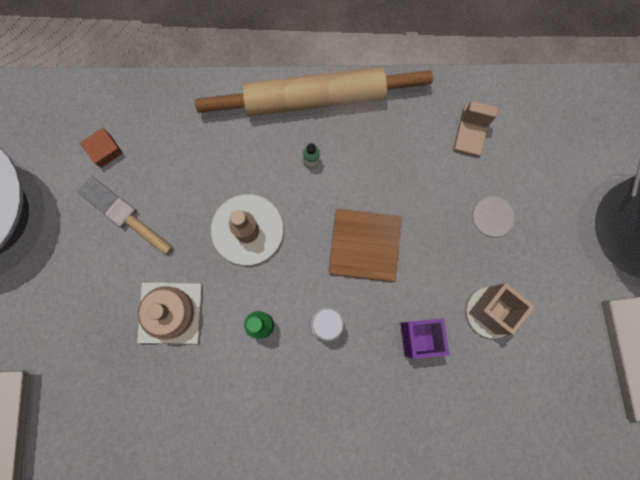

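View pics/scene0.png

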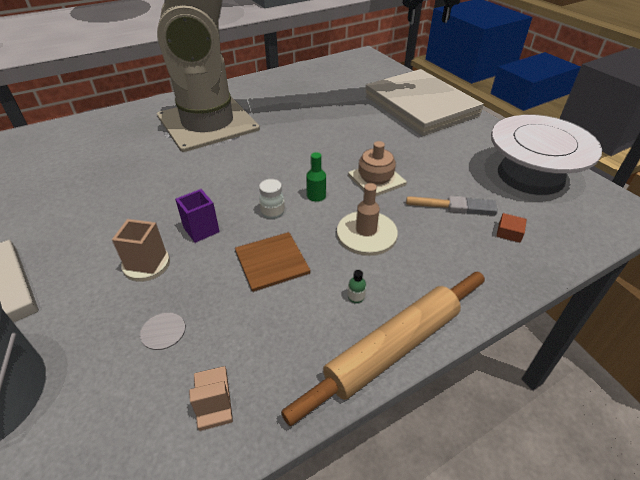

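The brown candidates are the bottle at (242,226), the lidded jar at (165,313) and the square vase at (500,310). The look-alikes are the green bottle at (258,324) and the purple vase at (426,338), and I'll leave both alone. The board is empty at (366,245), the glaze jar is at (327,324) and the oxide bottle at (311,155). I'll confirm in an enlarged crop.

```bash
cat > h.py <<'E'
from workcell import *
import cv2, numpy as np
from scipy.spatial.transform import Rotation as R
def K(m): return np.array([[m["fx"],0,m["cx"]],[0,m["fy"],m["cy"]],[0,0,1]])
def ray(n,px,z,m=None):
    m=m or camera_model(n)
    u=cv2.undistortPoints(np.array(px,float).reshape(-1,1,2),K(m),m["D"]).reshape(-1,2)
    d=np.c_[u[:,0],-u[:,1],-np.ones(len(u))]@m["T"][:3,:3].T; c=m["T"][:3,3]
    return c+d*((z-c[2])/d[:,2])[:,None]
def proj(n,P,m=None):
    m=m or camera_model(n); P=np.atleast_2d(P).astype(float)
    c=(P-m["T"][:3,3])@m["T"][:3,:3]
    return cv2.projectPoints(c*[1,-1,-1],np.zeros(3),np.zeros(3),K(m),m["D"])[0].reshape(-1,2)
def rel(target,yaw=None):
    """target TCP -> row offset & twist; yaw = desired direction angle of tool y axis (mod pi)"""
    s=get_state();w,x,y,z=s["tcp_rot"];r=R.from_quat([x,y,z,w])
    o=r.inv().apply(np.array(target)-s["tool_pos"])/0.15
    ty=r.as_matrix()[:,1];cur=np.arctan2(ty[1],ty[0])
    print("tcp",s["tool_pos"].round(4),"yaw",round(np.degrees(cur),1),"offset",o.round(3),"mm",(o*150).round(1),"q7",s["joint_positions"][6].round(2))
    if yaw is not None:
        d=(cur-yaw+np.pi/2)%np.pi-np.pi/2   # tool z down: +twist lowers world yaw
        print("twist",round(d/1.5,3),"deg",round(np.degrees(d),1))
E
python3 - <<'E'
import cv2,numpy as np
a=cv2.imread('pics/top0.png')
c=[cv2.resize(a[y:y+100,x:x+130],None,fx=3,fy=3,interpolation=cv2.INTER_CUBIC) for x,y in((190,180),(110,265),(440,265),(310,195))]
cv2.imwrite('pics/crop.png',np.vstack([np.hstack(c[:2]),np.hstack(c[2:])]))
E
```

```text
(no output)
```

View pics/crop.png

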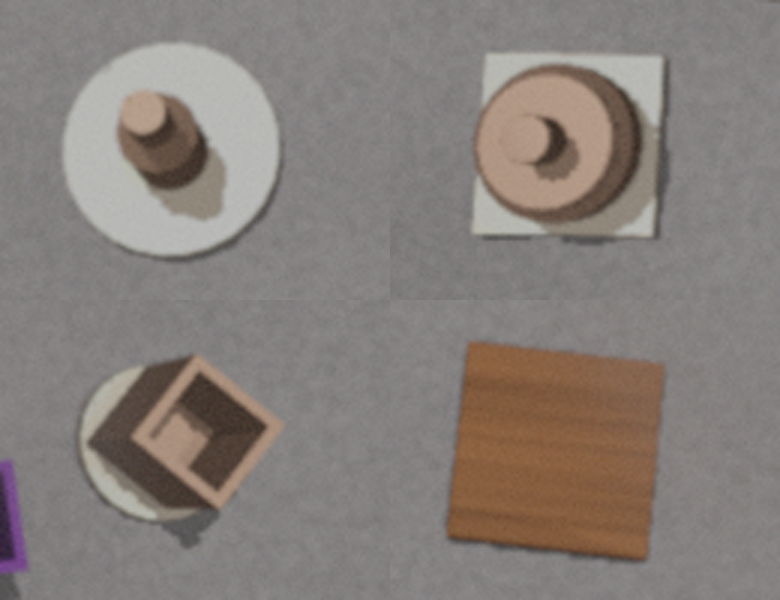

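The crop confirms it. The brown bottle, with its top at about (238,217), is on the large round setter. The jar, with its knob at about (155,311), is on the square setter. The brown vase is on the small round one, and the board is empty.

Run:
```python
from h import *
def f(pts,o,z): return ray("top",(np.array(pts,float)+.5)/3-.5+o,z)
def sq(n,p):
    e=np.diff(np.r_[p,p[:1]],axis=0)[:,:2];print(n,"c",p.mean(0).round(4),"sides",np.linalg.norm(e,axis=1).round(4),"ang mod90",(np.degrees(np.arctan2(e[:,1],e[:,0]))%90).round(1))
print("bottle top",f([(146,112)],(190,180),.126).round(4))
q=f([(63,149),(280,149),(171,42),(171,257)],(190,180),.012);print("large",q.round(4).tolist(), (q[0]+q[1])/2,(q[2]+q[3])/2)
print("knob",f([(136,139),(110,139),(163,139),(136,114),(136,164)],(110,265),.105).round(4).tolist())
sq("sqset",f([(96,52),(275,56),(268,238),(82,234)],(110,265),.012))
sq("vase",f([(196,54),(284,125),(219,210),(132,137)],(440,265),.094))
p=f([(79,140),(159,142),(159,221),(130,66),(96,193)],(440,265),.012);print("small",p.round(4).tolist(),np.linalg.norm(p-p[1],axis=1).round(4))
sq("board",f([(79,42),(275,65),(257,259),(57,238)],(310,195),.012))
print("glaze",ray("top",[(328,325)],.075).round(3),"oxide",ray("top",[(311,148)],.07).round(3),"green",ray("top",[(257,322)],.12).round(3),"purple",ray("top",[(427,338)],.085).round(3))
# second look from scene camera: predicted pixels
s=lambda u,v,z: ray("scene",[(u,v)],z).round(4)
print("scene bottle top",s(369.5,187,.126),"knob",s(378.5,145.5,.105),"large",s(367,232,.012),"vase",s(138,230,.094))
```

```text
bottle top [[0.6216 0.1226 0.126 ]]
large [[0.6251, 0.1886, 0.012], [0.6235, 0.0592, 0.012], [0.6903, 0.125, 0.012], [0.5594, 0.1235, 0.012]] [0.62430918 0.1239079  0.012     ] [0.62486062 0.12427411 0.012     ]
knob [[0.4781, 0.2528, 0.105], [0.4783, 0.2662, 0.105], [0.4778, 0.2389, 0.105], [0.4909, 0.2534, 0.105], [0.4653, 0.2522, 0.105]]
sqset c [0.4785 0.2556 0.012 ] sides [0.1043 0.1041 0.106  0.104 ] ang mod90 [87.9 89.5 87.9 88.5]
vase c [ 0.4751 -0.3038  0.094 ] sides [0.0577 0.058  0.0574 0.0573] ang mod90 [48.8 48.9 48.1 49.2]
small [[0.4738, -0.2598, 0.012], [0.4721, -0.3062, 0.012], [0.4271, -0.3027, 0.012], [0.5163, -0.2926, 0.012], [0.4434, -0.2676, 0.012]] [0.0464 0.     0.0451 0.0463 0.0481]
board c [ 0.5939 -0.0878  0.012 ] sides [0.1187 0.1177 0.1182 0.1194] ang mod90 [82.4 82.3 83.3 82.6]
glaze [[ 0.453 -0.017  0.075]] oxide [[0.755 0.007 0.07 ]] green [[0.459 0.093 0.12 ]] purple [[ 0.43  -0.173  0.085]]
scene bottle top [[0.6253 0.121  0.126 ]] knob [[0.4872 0.2463 0.105 ]] large [[0.6328 0.1199 0.012 ]] vase [[ 0.4792 -0.2973  0.094 ]]
```

```bash
python3 -c "
from h import *
rel([.622,.123,.23],np.pi/2)"
```

```text
tcp [0.2322 0.5799 0.2306] yaw 68.2 offset [-3.545 -1.862  0.007] mm [-531.7 -279.3    1. ] q7 -0.09
twist -0.254 deg -21.8
```

```bash
python3 -m handwheel '[{"offset":[-0.5,-0.26,0],"twist":-0.12,"jaw":-0.2},{"offset":[-1,-0.525,0],"twist":-0.254,"jaw":-0.2},{"offset":[-1,-0.525,0],"twist":-0.254,"jaw":-0.2},{"offset":[-1,-0.525,0],"twist":-0.254,"jaw":-0.2},{"offset":[-1,-0.525,0],"twist":-0.254,"jaw":-0.2}]' 40
python3 -c "
from h import *
rel([.622,.123,.23],np.pi/2)"
```

```text
time_s: 0.72
tool_pos: [0.3417, 0.4517, 0.2311]
tcp_rot: [-0.0, -0.0, 1.0, 0.0]
ft_force: [-0.5, 0.8, 0.5]
width: 0.599
grasp_force: 0.0
tcp [0.3417 0.4517 0.2311] yaw 90.0 offset [-1.868 -2.192  0.006] mm [-280.2 -328.8    1. ] q7 0.56
twist 0.0 deg 0.0
```

```bash
python3 -m handwheel '[{"offset":[-0.3,-0.33,0],"twist":0,"jaw":-0.2},{"offset":[-0.6,-0.66,0],"twist":0,"jaw":-0.2},{"offset":[-0.85,-1,0],"twist":0,"jaw":-0.2},{"offset":[-0.85,-1,0],"twist":0,"jaw":-0.2}]'
python3 -m handwheel '[{"offset":[-0.3,-0.35,0],"twist":0,"jaw":-0.2},{"offset":[-0.6,-0.7,0],"twist":0,"jaw":-0.2},{"offset":[-0.9,-1,0],"twist":0,"jaw":-0.2},{"offset":[-0.9,-1,0],"twist":0,"jaw":-0.2},{"offset":[-0.9,-1,0],"twist":0,"jaw":-0.2}]'
python3 -c "
from h import *
rel([.622,.123,.20],np.pi/2)
f=grab_frame('wrist');m=camera_model('wrist');print(m);cv2.imwrite('pics/w1.png',f[:,:,::-1])
print(proj('wrist',[[.622,.123,.126],[.622,.123,.012],[.6245,.124,.012]],m))"
```

```text
time_s: 1.23
tool_pos: [0.472, 0.2983, 0.2312]
tcp_rot: [0.0, 0.002, 1.0, -0.001]
ft_force: [-0.0, 0.2, 0.2]
width: 0.599
grasp_force: 0.0
time_s: 1.85
tool_pos: [0.6046, 0.1528, 0.2306]
tcp_rot: [-0.001, -0.0, 1.0, 0.0]
ft_force: [-1.0, -0.2, -0.6]
width: 0.602
grasp_force: 0.0
tcp [0.6046 0.1528 0.2306] yaw 90.1 offset [-0.116 -0.199  0.204] mm [-17.4 -29.9  30.6] q7 1.31
twist 0.001 deg 0.1
{'fx': 357.1203500995406, 'fy': 357.1203500995406, 'cx': 316.2633439013344, 'cy': 236.7715840972962, 'D': array([-0.05355676,  0.        ,  0.        ,  0.        ,  0.        ]), 'T': array([[-2.28552136e-03, -9.54497063e-01, -2.98211557e-01,
         5.27562001e-01],
       [ 9.99997051e-01, -1.93678604e-03, -1.46492658e-03,
         1.54716776e-01],
       [ 8.20696137e-04, -2.98214026e-01,  9.54498675e-01,
         3.74034081e-01],
       [ 0.00000000e+00,  0.00000000e+00,  0.00000000e+00,
         1.00000000e+00]])}
[[272.97653899 258.47436139]
 [285.47776998 219.68862281]
 [286.48534033 221.99849156]]
```

View pics/w1.png

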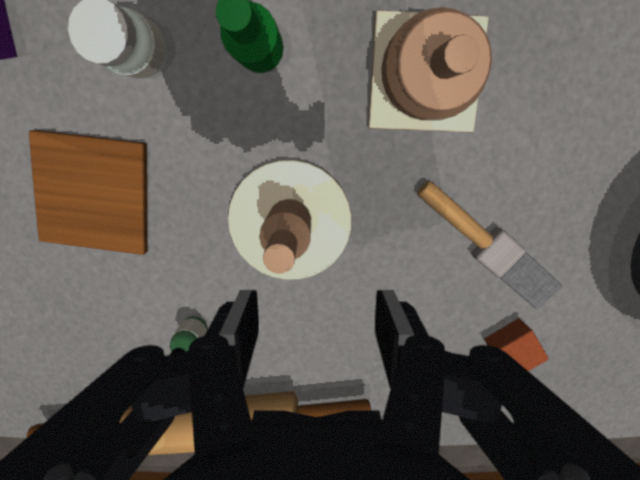

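The bottle top is at (279,258), the large setter at (290,219), the board centre at about (90,192) and the jar knob at about (461,54). I'll compare these with the top-camera estimates.

```bash
python3 -c "
from h import *
m=camera_model('wrist');s=get_state();print(s['tool_pos'].round(4),s['qvel'].round(3),m['T'][:3,3].round(4))
f=lambda p,z:print(ray('wrist',p,z,m).mean(0).round(4))
f([(279,258)],.126);f([(290,219)],.012);f([(461,54)],.105)
f([(30,130),(145,143),(146,253),(39,241)],.012)
f([(375,11),(489,17),(474,132),(370,128)],.012)
print('tip mid',proj('wrist',[s['tool_pos']+[0,.027,.01],s['tool_pos']+[0,-.027,.01]],m))
g=cv2.imread('pics/w1.png').astype(int);mask=((g.min(2)>120)).astype('uint8');mask[:150]=0;mask[290:]=0;mask[:,:220]=0;mask[:,360:]=0
c=max(cv2.findContours(mask,0,1)[0],key=cv2.contourArea);e=cv2.fitEllipse(cv2.convexHull(c));print(e);f([e[0]],.012)
"
```

```text
[0.604  0.154  0.2308] [-0.015 -0.015 -0.013  0.012  0.001  0.001  0.001] [0.5276 0.1547 0.374 ]
[0.6216 0.1275 0.126 ]
[0.6212 0.1278 0.012 ]
[0.4783 0.2554 0.105 ]
[ 0.5943 -0.0827  0.012 ]
[0.4792 0.2599 0.012 ]
tip mid [[377.97497261 315.63649101]
 [249.92839382 315.41122607]]
((288.8901672363281, 250.52960205078125), (143.3133544921875, 182.8441162109375), 175.68722534179688)
[0.6562 0.1259 0.012 ]
```

```bash
python3 -m handwheel '[{"offset":[-0.12,-0.19,0.2],"twist":0,"jaw":-0.2},{"offset":[-0.12,-0.19,0.5],"twist":0,"jaw":-0.2},{"offset":[-0.12,-0.19,0.6],"twist":0,"jaw":-0.2},{"offset":[-0.12,-0.19,0.6],"twist":0,"jaw":-0.2},{"offset":[-0.12,-0.19,0.6],"twist":0,"jaw":-0.2},{"offset":[-0.12,-0.19,0.6],"twist":0,"jaw":-0.2}]'
python3 -c "
from h import *
rel([.622,.1255,.092],np.pi/2)
f=grab_frame('wrist');m=camera_model('wrist');cv2.imwrite('pics/w2.png',f[:,:,::-1])
for y in(.1226,.1275): print(proj('wrist',[[.622,y,.126],[.6235,y+.001,.012]],m))"
```

```text
time_s: 2.65
tool_pos: [0.6235, 0.1235, 0.143]
tcp_rot: [0.001, -0.0, 1.0, 0.0]
ft_force: [-0.8, -0.7, 0.3]
width: 0.599
grasp_force: 0.0
tcp [0.6235 0.1235 0.143 ] yaw 90.0 offset [0.011 0.013 0.34 ] mm [ 1.6  1.9 51. ] q7 1.38
twist 0.0 deg 0.0
[[312.6850135  285.46885112]
 [315.20749616 225.4406053 ]]
[[322.67549363 285.46469933]
 [321.365658   225.43924405]]
```

View pics/w2.png

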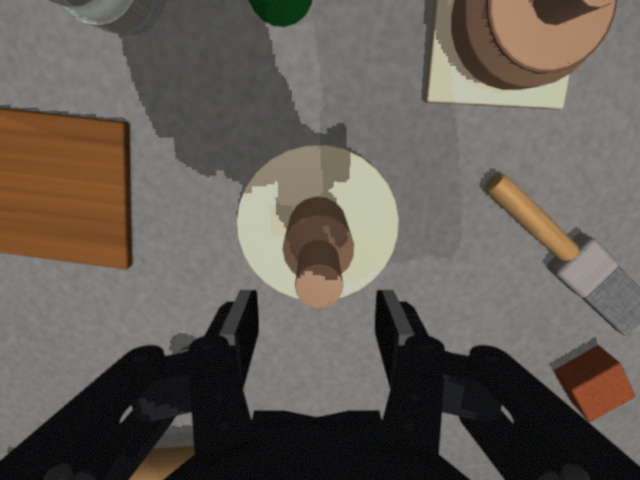

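The neck top is at (320,286), with the finger midpoint at about (317,295), so the tool is aligned to within about 1.5 mm. The true y is therefore the top-camera value plus about 2 mm.

```bash
python3 -m handwheel '[{"offset":[0.01,0.01,0.1],"twist":0,"jaw":-0.2},{"offset":[0.01,0.01,0.2],"twist":0,"jaw":-0.2},{"offset":[0.01,0.01,0.34],"twist":0,"jaw":-0.2},{"offset":[0.01,0.01,0.34],"twist":0,"jaw":-0.2},{"offset":[0.01,0.01,0.34],"twist":0,"jaw":0.2},{"offset":[0.01,0.01,0.34],"twist":0,"jaw":1},{"offset":[0.01,0.01,0.34],"twist":0,"jaw":1},{"offset":[0.01,0.01,0.34],"twist":0,"jaw":1},{"offset":[0.01,0.01,0.34],"twist":0,"jaw":1},{"offset":[0.01,0.01,0.34],"twist":0,"jaw":1}]' 40
```

```text
time_s: 3.95
tool_pos: [0.6219, 0.1247, 0.0911]
tcp_rot: [0.001, -0.0, 1.0, 0.0]
ft_force: [0.0, 0.2, 5.0]
width: 0.264
grasp_force: 39.8
```

```bash
python3 -m handwheel '[{"offset":[0,0,-0.15],"twist":0,"jaw":1},{"offset":[0,0,-0.4],"twist":0,"jaw":1},{"offset":[0,-0.1,-0.7],"twist":0,"jaw":1},{"offset":[0.05,-0.4,-0.8],"twist":0,"jaw":1},{"offset":[0.1,-0.7,-0.8],"twist":0,"jaw":1},{"offset":[0.18,-0.95,-0.8],"twist":0,"jaw":1}]'
python3 -m handwheel '[{"offset":[0,-0.25,0],"twist":0,"jaw":1},{"offset":[0,-0.4,0],"twist":0,"jaw":1},{"offset":[0,-0.45,0],"twist":0,"jaw":1},{"offset":[0,-0.45,0],"twist":0,"jaw":1},{"offset":[0,-0.45,0],"twist":0,"jaw":1}]'
python3 -c "
from h import *
rel([.594,-.0855,.0925],np.pi/2)"
```

```text
time_s: 4.7
tool_pos: [0.5934, -0.0202, 0.2097]
tcp_rot: [-0.001, 0.0, 1.0, -0.0]
ft_force: [-0.7, 0.0, -2.8]
width: 0.262
grasp_force: 39.5
time_s: 5.32
tool_pos: [0.5944, -0.0839, 0.21]
tcp_rot: [-0.0, -0.001, 1.0, 0.0]
ft_force: [0.4, -0.1, -2.4]
width: 0.265
grasp_force: 39.6
tcp [ 0.5944 -0.0839  0.21  ] yaw 90.1 offset [ 0.003 -0.011  0.783] mm [  0.4  -1.7 117.5] q7 1.72
twist 0.001 deg 0.1
```

```bash
python3 -m handwheel '[{"offset":[0,-0.01,0.25],"twist":0,"jaw":1},{"offset":[0,-0.01,0.5],"twist":0,"jaw":1},{"offset":[0,-0.01,0.65],"twist":0,"jaw":1},{"offset":[0,-0.01,0.72],"twist":0,"jaw":1},{"offset":[0,-0.01,0.75],"twist":0,"jaw":1},{"offset":[0,-0.01,0.77],"twist":0,"jaw":1},{"offset":[0,-0.01,0.775],"twist":0,"jaw":1},{"offset":[0,-0.01,0.78],"twist":0,"jaw":1},{"offset":[0,-0.01,0.785],"twist":0,"jaw":1},{"offset":[0,-0.01,0.785],"twist":0,"jaw":1}]'
```

```text
time_s: 6.58
tool_pos: [0.5944, -0.087, 0.0926]
tcp_rot: [0.0, -0.0, 1.0, 0.0]
ft_force: [0.9, -0.0, -2.9]
width: 0.262
grasp_force: 39.7
```

```bash
python3 -m handwheel '[{"offset":[0,0.01,0.005],"twist":0,"jaw":1},{"offset":[0,0.01,0.01],"twist":0,"jaw":1},{"offset":[0,0.01,0.01],"twist":0,"jaw":1},{"offset":[0,0.01,0.01],"twist":0,"jaw":1}]'
```

```text
time_s: 7.08
tool_pos: [0.5945, -0.0854, 0.0912]
tcp_rot: [0.0, -0.0, 1.0, 0.0]
ft_force: [-0.2, 1.3, -1.1]
width: 0.262
grasp_force: 39.8
```

```bash
python3 -m handwheel '[{"offset":[0,0,0.004],"twist":0,"jaw":1},{"offset":[0,0,0.006],"twist":0,"jaw":1},{"offset":[0,0,0.006],"twist":0,"jaw":1},{"offset":[0,0,0.006],"twist":0,"jaw":1}]'
```

```text
time_s: 7.58
tool_pos: [0.5948, -0.0854, 0.0911]
tcp_rot: [0.001, -0.0, 1.0, 0.0]
ft_force: [-2.3, 1.8, 6.9]
width: 0.262
grasp_force: 40.6
```

```bash
python3 -m handwheel '[{"offset":[0,0,0],"twist":0,"jaw":0.3},{"offset":[0,0,0],"twist":0,"jaw":0},{"offset":[0,0,0],"twist":0,"jaw":-0.2},{"offset":[0,0,0],"twist":0,"jaw":-0.2},{"offset":[0,0,-0.2],"twist":0,"jaw":-0.2},{"offset":[0,0,-0.5],"twist":0,"jaw":-0.2},{"offset":[0,0,-0.8],"twist":0,"jaw":-0.2},{"offset":[0.2,0.3,-0.9],"twist":0,"jaw":-0.2},{"offset":[0.2,0.6,-0.9],"twist":0,"jaw":-0.2},{"offset":[0.4,1,-0.9],"twist":0,"jaw":-0.2},{"offset":[0.4,1,-0.9],"twist":0,"jaw":-0.2}]'
python3 -m handwheel '[{"offset":[0.2,0.35,0],"twist":0,"jaw":-0.2},{"offset":[0.3,0.7,0],"twist":0,"jaw":-0.2},{"offset":[0.4,1,0],"twist":0,"jaw":-0.2},{"offset":[0.4,1,0],"twist":0,"jaw":-0.2}]'
python3 -c "
from h import *
rel([.478,.2545,.16],np.pi/2)"
```

```text
time_s: 8.95
tool_pos: [0.5328, 0.0694, 0.2252]
tcp_rot: [-0.0, -0.004, 1.0, 0.001]
ft_force: [0.2, -0.3, -0.4]
width: 0.599
grasp_force: 0.0
time_s: 9.45
tool_pos: [0.473, 0.2177, 0.225]
tcp_rot: [-0.0, -0.003, 1.0, 0.0]
ft_force: [-0.0, -0.8, -0.6]
width: 0.607
grasp_force: 0.0
tcp [0.473  0.2177 0.225 ] yaw 90.3 offset [-0.035  0.244  0.434] mm [-5.2 36.7 65.1] q7 1.07
twist 0.004 deg 0.3
```

```bash
python3 -m handwheel '[{"offset":[-0.035,0.24,0.2],"twist":0,"jaw":-0.2},{"offset":[-0.035,0.24,0.45],"twist":0,"jaw":-0.2},{"offset":[-0.035,0.24,0.6],"twist":0,"jaw":-0.2},{"offset":[-0.035,0.24,0.6],"twist":0,"jaw":-0.2},{"offset":[-0.035,0.24,0.6],"twist":0,"jaw":-0.2},{"offset":[-0.035,0.24,0.6],"twist":0,"jaw":-0.2}]'
python3 -c "
from h import *
rel([.478,.2545,.076],np.pi/2)
f=grab_frame('wrist');m=camera_model('wrist');cv2.imwrite('pics/w3.png',f[:,:,::-1])
print(proj('wrist',[[.478,.2545,.105]],m))"
```

```text
time_s: 10.2
tool_pos: [0.4804, 0.2505, 0.1365]
tcp_rot: [0.001, 0.0, 1.0, 0.001]
ft_force: [0.6, 0.2, -0.1]
width: 0.6
grasp_force: 0.0
tcp [0.4804 0.2505 0.1365] yaw 90.0 offset [0.017 0.026 0.403] mm [ 2.5  4.  60.5] q7 1.02
twist -0.0 deg -0.0
[[321.82026453 272.12378807]]
```

View pics/w3.png

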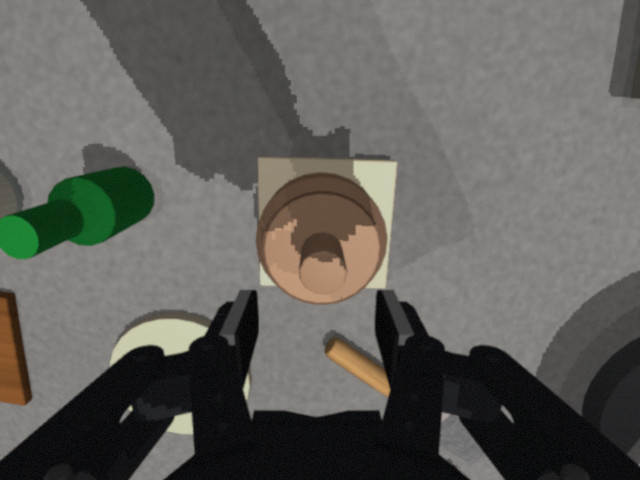

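The knob is at (323,272) and the finger midpoint at 317, so I need about 3 mm more in +y.

```bash
python3 -m handwheel '[{"offset":[0.015,0.02,0.1],"twist":0,"jaw":-0.2},{"offset":[0.015,0.02,0.25],"twist":0,"jaw":-0.2},{"offset":[0.015,0.02,0.36],"twist":0,"jaw":-0.2},{"offset":[0.015,0.02,0.4],"twist":0,"jaw":-0.2},{"offset":[0.015,0.02,0.4],"twist":0,"jaw":0.2},{"offset":[0.015,0.02,0.4],"twist":0,"jaw":1},{"offset":[0.015,0.02,0.4],"twist":0,"jaw":1},{"offset":[0.015,0.02,0.4],"twist":0,"jaw":1},{"offset":[0.015,0.02,0.4],"twist":0,"jaw":1},{"offset":[0.015,0.02,0.4],"twist":0,"jaw":1}]' 60
```

```text
time_s: 11.5
tool_pos: [0.4777, 0.2538, 0.0757]
tcp_rot: [0.0, -0.0, 1.0, 0.0]
ft_force: [-0.5, 1.1, 4.8]
width: 0.287
grasp_force: 59.6
```

```bash
python3 -m handwheel '[{"offset":[0,0,-0.1],"twist":0,"jaw":1},{"offset":[0,0,-0.35],"twist":0,"jaw":1},{"offset":[0,0,-0.65],"twist":0,"jaw":1},{"offset":[-0.2,-0.18,-0.8],"twist":0,"jaw":1},{"offset":[-0.45,-0.4,-0.8],"twist":0,"jaw":1},{"offset":[-0.7,-0.62,-0.8],"twist":0,"jaw":1},{"offset":[-0.88,-0.78,-0.8],"twist":0,"jaw":1},{"offset":[-0.97,-0.85,-0.8],"twist":0,"jaw":1},{"offset":[-0.97,-0.85,-0.8],"twist":0,"jaw":1},{"offset":[-0.97,-0.85,-0.8],"twist":0,"jaw":1}]'
python3 -c "
from h import *
rel([.6235,.1257,.0757],np.pi/2)
f=grab_frame('wrist');m=camera_model('wrist');cv2.imwrite('pics/w4.png',f[:,:,::-1])"
```

```text
time_s: 12.75
tool_pos: [0.6219, 0.1276, 0.1951]
tcp_rot: [-0.0, -0.001, 1.0, 0.0]
ft_force: [-0.1, -1.0, -2.4]
width: 0.283
grasp_force: 59.4
tcp [0.6219 0.1276 0.1951] yaw 90.1 offset [-0.012 -0.013  0.796] mm [ -1.7  -2.  119.4] q7 1.36
twist 0.001 deg 0.1
```

View pics/w4.png

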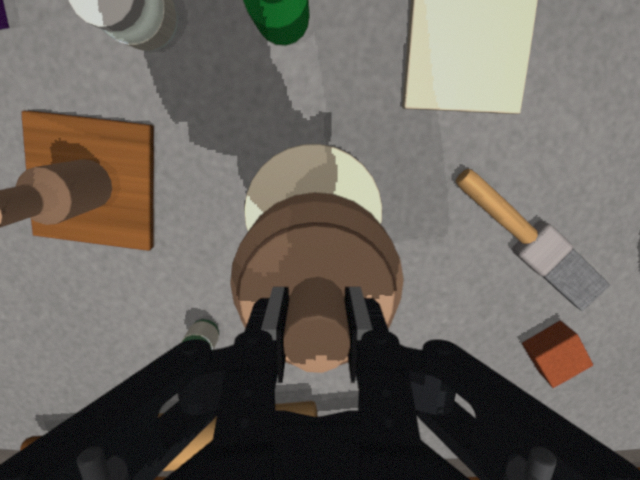

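The jar is in hand at column 317 and the large setter at 313, which agrees with a −2 mm correction in y. The bottle stands on the board and the square setter is empty.

```bash
python3 -m handwheel '[{"offset":[-0.012,-0.013,0.2],"twist":0,"jaw":1},{"offset":[-0.012,-0.013,0.5],"twist":0,"jaw":1},{"offset":[-0.012,-0.013,0.66],"twist":0,"jaw":1},{"offset":[-0.012,-0.013,0.73],"twist":0,"jaw":1},{"offset":[-0.012,-0.013,0.76],"twist":0,"jaw":1},{"offset":[-0.012,-0.013,0.775],"twist":0,"jaw":1},{"offset":[-0.012,-0.013,0.785],"twist":0,"jaw":1},{"offset":[-0.012,-0.013,0.79],"twist":0,"jaw":1},{"offset":[-0.012,-0.013,0.79],"twist":0,"jaw":1},{"offset":[-0.012,-0.013,0.79],"twist":0,"jaw":1}]'
```

```text
time_s: 14.05
tool_pos: [0.6247, 0.124, 0.0768]
tcp_rot: [0.0, -0.0, 1.0, 0.0]
ft_force: [-0.2, 1.1, -3.1]
width: 0.282
grasp_force: 59.4
```

```bash
python3 -m handwheel '[{"offset":[0.005,0.005,0.004],"twist":0,"jaw":1},{"offset":[0.005,0.005,0.008],"twist":0,"jaw":1},{"offset":[0.005,0.005,0.008],"twist":0,"jaw":1},{"offset":[0.005,0.005,0.008],"twist":0,"jaw":1}]'
```

```text
time_s: 14.55
tool_pos: [0.624, 0.1249, 0.0758]
tcp_rot: [0.0, -0.0, 1.0, 0.0]
ft_force: [-2.6, -0.1, 3.8]
width: 0.282
grasp_force: 60.0
```

```bash
python3 -m handwheel '[{"offset":[0,0,0],"twist":0,"jaw":0.3},{"offset":[0,0,0],"twist":0,"jaw":0},{"offset":[0,0,0],"twist":0,"jaw":-0.2},{"offset":[0,0,0],"twist":0,"jaw":-0.2},{"offset":[0,0,-0.2],"twist":0,"jaw":-0.2},{"offset":[0,0,-0.5],"twist":0,"jaw":-0.2},{"offset":[0,0,-0.8],"twist":0,"jaw":-0.2},{"offset":[0.1,-0.3,-1],"twist":0,"jaw":-0.2},{"offset":[0.2,-0.6,-1],"twist":0,"jaw":-0.5},{"offset":[0.35,-1,-1],"twist":0,"jaw":-1},{"offset":[0.35,-1,-1],"twist":0,"jaw":-1}]'
python3 -m handwheel '[{"offset":[0.2,-0.35,0],"twist":0,"jaw":-1},{"offset":[0.3,-0.7,0],"twist":0,"jaw":-1},{"offset":[0.35,-1,0],"twist":0,"jaw":-1},{"offset":[0.35,-1,0],"twist":0,"jaw":-1}]'
python3 -c "
from h import *
rel([.475,-.302,.16],np.radians(48.5))"
```

```text
time_s: 15.92
tool_pos: [0.5702, -0.0311, 0.2262]
tcp_rot: [0.0, 0.004, 1.0, -0.001]
ft_force: [-0.1, 0.0, 1.1]
width: 0.999
grasp_force: 0.0
time_s: 16.42
tool_pos: [0.5181, -0.1788, 0.2257]
tcp_rot: [0.0, 0.003, 1.0, -0.001]
ft_force: [0.5, -0.4, 0.3]
width: 1.002
grasp_force: 0.0
tcp [ 0.5181 -0.1788  0.2257] yaw 89.7 offset [ 0.283 -0.822  0.439] mm [  42.4 -123.3   65.8] q7 1.87
twist 0.479 deg 41.2
```

```bash
python3 -m handwheel '[{"offset":[0.1,-0.3,0],"twist":0.1,"jaw":-1},{"offset":[0.2,-0.6,0.1],"twist":0.22,"jaw":-1},{"offset":[0.28,-0.82,0.25],"twist":0.34,"jaw":-1},{"offset":[0.28,-0.82,0.44],"twist":0.46,"jaw":-1},{"offset":[0.28,-0.82,0.44],"twist":0.479,"jaw":-1},{"offset":[0.28,-0.82,0.44],"twist":0.479,"jaw":-1},{"offset":[0.28,-0.82,0.44],"twist":0.479,"jaw":-1}]'
python3 -c "
from h import *
rel([.475,-.302,.044],np.radians(48.5))
f=grab_frame('wrist');m=camera_model('wrist');cv2.imwrite('pics/w5.png',f[:,:,::-1])
print(proj('wrist',[[.475,-.302,.094],[.4725,-.304,.012]],m))"
```

```text
time_s: 17.3
tool_pos: [0.478, -0.2978, 0.1606]
tcp_rot: [0.001, 0.35, 0.937, 0.0]
ft_force: [0.1, -0.4, -0.4]
width: 1.002
grasp_force: 0.0
tcp [ 0.478  -0.2978  0.1606] yaw 49.1 offset [-0.002 -0.035  0.778] mm [ -0.2  -5.3 116.6] q7 1.46
twist 0.006 deg 0.6
[[307.20985801 254.90192571]
 [305.77975481 220.32153754]]
```

View pics/w5.png

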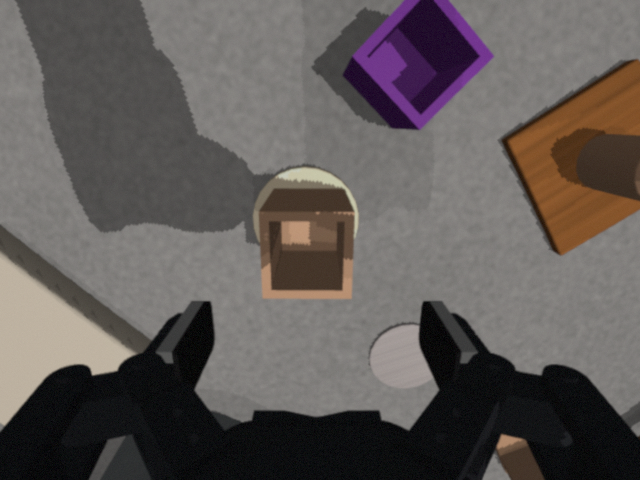

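The vase rim is centred at (307,254), which matches the prediction (307,255), and its faces are square to the fingers. The small setter is at column 306, which also matches.

```bash
python3 -m handwheel '[{"offset":[0,-0.036,0.05],"twist":0.005,"jaw":-1},{"offset":[0,-0.036,0.15],"twist":0.005,"jaw":-1},{"offset":[0,-0.036,0.4],"twist":0.005,"jaw":-1},{"offset":[0,-0.036,0.65],"twist":0.005,"jaw":-1},{"offset":[0,-0.036,0.77],"twist":0.005,"jaw":-1},{"offset":[0,-0.036,0.77],"twist":0.005,"jaw":-0.6},{"offset":[0,-0.036,0.77],"twist":0.005,"jaw":0},{"offset":[0,-0.036,0.77],"twist":0.005,"jaw":1},{"offset":[0,-0.036,0.77],"twist":0.005,"jaw":1},{"offset":[0,-0.036,0.77],"twist":0.005,"jaw":1},{"offset":[0,-0.036,0.77],"twist":0.005,"jaw":1},{"offset":[0,-0.036,0.77],"twist":0.005,"jaw":1}]' 40
```

```text
time_s: 18.85
tool_pos: [0.474, -0.3026, 0.0448]
tcp_rot: [0.001, 0.355, 0.935, 0.0]
ft_force: [-1.4, 0.9, 7.4]
width: 0.676
grasp_force: 44.5
```

```bash
python3 -c "
from h import *
rel([.475,-.302,.16],np.radians(88.5))"
```

```text
tcp [ 0.474  -0.3026  0.0448] yaw 48.4 offset [-0.004  0.008 -0.768] mm [  -0.5    1.2 -115.2] q7 1.53
twist -0.466 deg -40.1
```

```bash
python3 -m handwheel '[{"offset":[0,0,-0.1],"twist":0,"jaw":1},{"offset":[0,0,-0.3],"twist":0,"jaw":1},{"offset":[0,0,-0.6],"twist":0,"jaw":1},{"offset":[0,0,-0.9],"twist":-0.08,"jaw":1},{"offset":[0,0,-1],"twist":-0.18,"jaw":1},{"offset":[0,0,-1],"twist":-0.29,"jaw":1},{"offset":[0,0,-1],"twist":-0.4,"jaw":1},{"offset":[0,0,-1],"twist":-0.466,"jaw":1},{"offset":[0,0,-1],"twist":-0.466,"jaw":1}]'
python3 -c "
from h import *
rel([.4787,.2578,.0448],np.radians(88.5))"
```

```text
time_s: 19.98
tool_pos: [0.4731, -0.3024, 0.1944]
tcp_rot: [0.0, 0.014, 1.0, 0.0]
ft_force: [-0.2, 0.5, -2.9]
width: 0.672
grasp_force: 43.8
tcp [ 0.4731 -0.3024  0.1944] yaw 88.4 offset [0.067 3.734 0.998] mm [ 10.1 560.1 149.6] q7 2.12
twist -0.001 deg -0.1
```

```bash
python3 -m handwheel '[{"offset":[0,0.2,0],"twist":0,"jaw":1},{"offset":[0,0.5,0],"twist":0,"jaw":1},{"offset":[0,0.8,0],"twist":0,"jaw":1},{"offset":[0.02,1,0],"twist":0,"jaw":1}]'
python3 -m handwheel '[{"offset":[0,0.3,0],"twist":0,"jaw":1},{"offset":[0,0.65,0],"twist":0,"jaw":1},{"offset":[0.02,1,0],"twist":0,"jaw":1}]'
python3 -m handwheel '[{"offset":[0,0.3,0],"twist":0,"jaw":1},{"offset":[0,0.65,0],"twist":0,"jaw":1},{"offset":[0.02,1,0],"twist":0,"jaw":1}]'
python3 -m handwheel '[{"offset":[0,0.3,0],"twist":0,"jaw":1},{"offset":[0,0.5,0],"twist":0,"jaw":1},{"offset":[0.01,0.65,0],"twist":0,"jaw":1},{"offset":[0.01,0.73,0],"twist":0,"jaw":1},{"offset":[0.01,0.73,0],"twist":0,"jaw":1},{"offset":[0.01,0.73,0],"twist":0,"jaw":1}]'
python3 -c "
from h import *
rel([.4787,.2578,.0448],np.radians(88.5))
f=grab_frame('wrist');m=camera_model('wrist');cv2.imwrite('pics/w6.png',f[:,:,::-1])
print(proj('wrist',[[.4787,.2578,.012]],m))"
```

```text
time_s: 20.48
tool_pos: [0.4744, -0.1501, 0.1942]
tcp_rot: [0.0, 0.014, 1.0, 0.0]
ft_force: [-0.3, -0.4, -2.6]
width: 0.676
grasp_force: 44.3
time_s: 20.85
tool_pos: [0.4753, -0.0009, 0.1944]
tcp_rot: [0.0, 0.015, 1.0, 0.0]
ft_force: [0.4, 0.1, -2.6]
width: 0.671
grasp_force: 44.3
time_s: 21.22
tool_pos: [0.4764, 0.1491, 0.1944]
tcp_rot: [0.0, 0.015, 1.0, 0.0]
ft_force: [1.7, -0.5, -3.2]
width: 0.674
grasp_force: 44.3
time_s: 21.98
tool_pos: [0.4782, 0.2559, 0.194]
tcp_rot: [0.0, 0.014, 1.0, -0.0]
ft_force: [0.4, -0.3, -3.5]
width: 0.674
grasp_force: 44.3
tcp [0.4782 0.2559 0.194 ] yaw 88.3 offset [-0.003  0.013  0.995] mm [ -0.4   1.9 149.2] q7 0.97
twist -0.002 deg -0.2
[[317.2570757  211.21004479]]
```

View pics/w6.png

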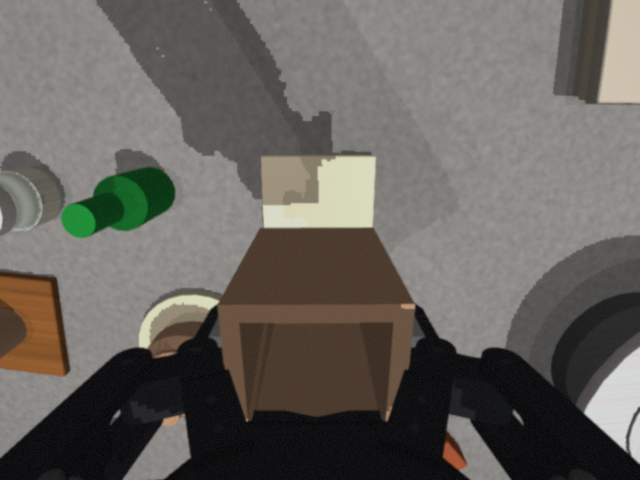

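The square setter spans columns 262–375 and is square to the vase, which has its base centred at about 317. I can descend.

```bash
python3 -m handwheel '[{"offset":[0,0.013,0.2],"twist":0,"jaw":1},{"offset":[0,0.013,0.5],"twist":0,"jaw":1},{"offset":[0,0.013,0.75],"twist":0,"jaw":1},{"offset":[0,0.013,0.88],"twist":0,"jaw":1},{"offset":[0,0.013,0.94],"twist":0,"jaw":1},{"offset":[0,0.013,0.965],"twist":0,"jaw":1},{"offset":[0,0.013,0.98],"twist":0,"jaw":1},{"offset":[0,0.013,0.985],"twist":0,"jaw":1},{"offset":[0,0.013,0.985],"twist":0,"jaw":1},{"offset":[0,0.013,0.985],"twist":0,"jaw":1}]'
```

```text
time_s: 23.28
tool_pos: [0.4781, 0.2593, 0.0465]
tcp_rot: [0.0, 0.013, 1.0, 0.0]
ft_force: [-0.6, -0.6, -3.6]
width: 0.675
grasp_force: 44.1
```

```bash
python3 -m handwheel '[{"offset":[0,-0.003,0.004],"twist":0,"jaw":1},{"offset":[0,-0.003,0.008],"twist":0,"jaw":1},{"offset":[0,-0.003,0.012],"twist":0,"jaw":1},{"offset":[0,-0.003,0.012],"twist":0,"jaw":1},{"offset":[0,-0.003,0.012],"twist":0,"jaw":1}]'
```

```text
time_s: 23.9
tool_pos: [0.4779, 0.2588, 0.0448]
tcp_rot: [0.0, 0.013, 1.0, 0.0]
ft_force: [-3.1, -1.9, 6.0]
width: 0.671
grasp_force: 45.0
```

```bash
python3 -m handwheel '[{"offset":[0,0,0],"twist":0,"jaw":-0.5},{"offset":[0,0,0],"twist":0,"jaw":-0.8},{"offset":[0,0,0],"twist":0,"jaw":-1},{"offset":[0,0,0],"twist":0,"jaw":-1},{"offset":[0,0,-0.15],"twist":0,"jaw":-1},{"offset":[0,0,-0.45],"twist":0,"jaw":-1},{"offset":[0,0,-0.8],"twist":0,"jaw":-1},{"offset":[0,0,-1],"twist":0,"jaw":-0.2},{"offset":[0,-0.2,-1],"twist":0,"jaw":-0.2},{"offset":[0,-0.5,-1],"twist":0,"jaw":-0.2},{"offset":[-0.2,-0.8,-1],"twist":0,"jaw":-0.2},{"offset":[-0.2,-1,-1],"twist":0,"jaw":-0.2},{"offset":[-0.2,-1,-1],"twist":0,"jaw":-0.2}]' 40
python3 -m handwheel '[{"offset":[-0.1,-0.3,-0.1],"twist":0,"jaw":-0.2},{"offset":[-0.3,-0.6,-0.1],"twist":0,"jaw":-0.2},{"offset":[-0.58,-1,-0.1],"twist":0,"jaw":-0.2},{"offset":[-0.58,-1,-0.1],"twist":0,"jaw":-0.2},{"offset":[-0.58,-1,-0.1],"twist":0,"jaw":-0.2}]'
python3 -c "
from h import *
rel([.5945,-.0855,.14],np.radians(90))"
```

```text
time_s: 25.52
tool_pos: [0.5042, 0.1053, 0.1945]
tcp_rot: [0.0, 0.016, 1.0, -0.0]
ft_force: [-0.2, 0.0, -0.1]
width: 0.598
grasp_force: 0.0
time_s: 26.15
tool_pos: [0.587, -0.0436, 0.2089]
tcp_rot: [-0.0, 0.013, 1.0, 0.0]
ft_force: [-0.2, 0.7, 1.0]
width: 0.599
grasp_force: 0.0
tcp [ 0.587  -0.0436  0.2089] yaw 88.5 offset [-0.058 -0.278  0.459] mm [ -8.7 -41.7  68.9] q7 1.59
twist -0.018 deg -1.5
```

```bash
python3 -m handwheel '[{"offset":[-0.058,-0.278,0],"twist":0,"jaw":-0.2},{"offset":[-0.058,-0.278,0.2],"twist":0,"jaw":-0.2},{"offset":[-0.058,-0.278,0.42],"twist":0,"jaw":-0.2},{"offset":[-0.058,-0.278,0.42],"twist":0,"jaw":-0.2},{"offset":[-0.058,-0.278,0.42],"twist":0,"jaw":-0.2},{"offset":[-0.058,-0.278,0.42],"twist":0,"jaw":-0.2}]'
python3 -c "
from h import *
rel([.5945,-.0855,.0912],np.radians(90))
f=grab_frame('wrist');m=camera_model('wrist');cv2.imwrite('pics/w7.png',f[:,:,::-1])
print(proj('wrist',[[.5945,-.0855,.126]],m))"
```

```text
time_s: 26.9
tool_pos: [0.5953, -0.0857, 0.1481]
tcp_rot: [0.001, 0.013, 1.0, 0.0]
ft_force: [0.6, 0.0, 0.2]
width: 0.598
grasp_force: 0.0
tcp [ 0.5953 -0.0857  0.1481] yaw 88.5 offset [0.006 0.001 0.379] mm [ 0.9  0.1 56.9] q7 1.68
twist -0.017 deg -1.5
[[314.98742214 282.38409653]]
```

View pics/w7.png

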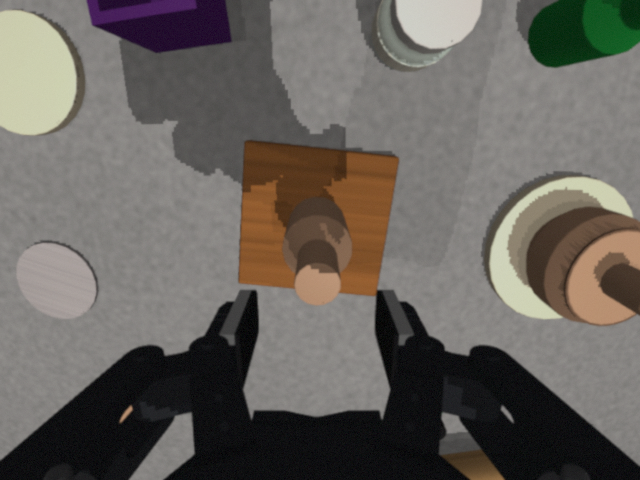

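The neck is at (317,284), midway between the fingers, and the bottle is centred on the board. I can grip it.

```bash
python3 -m handwheel '[{"offset":[0.005,0,0.12],"twist":0,"jaw":-0.2},{"offset":[0.005,0,0.25],"twist":0,"jaw":-0.2},{"offset":[0.005,0,0.378],"twist":0,"jaw":-0.2},{"offset":[0.005,0,0.378],"twist":0,"jaw":-0.2},{"offset":[0.005,0,0.378],"twist":0,"jaw":0.2},{"offset":[0.005,0,0.378],"twist":0,"jaw":1},{"offset":[0.005,0,0.378],"twist":0,"jaw":1},{"offset":[0.005,0,0.378],"twist":0,"jaw":1},{"offset":[0.005,0,0.378],"twist":0,"jaw":1},{"offset":[0.005,0,0.378],"twist":0,"jaw":1}]' 40
python3 -m handwheel '[{"offset":[0,0,-0.15],"twist":0,"jaw":1},{"offset":[0,0,-0.4],"twist":0,"jaw":1},{"offset":[0,0,-0.7],"twist":0,"jaw":1},{"offset":[0.1,-0.3,-0.85],"twist":0,"jaw":1},{"offset":[0.3,-0.6,-0.85],"twist":0,"jaw":1},{"offset":[0.5,-1,-0.85],"twist":0,"jaw":1},{"offset":[0.5,-1,-0.85],"twist":0,"jaw":1}]'
python3 -c "
from h import *
rel([.4725,-.304,.0912])"
```

```text
time_s: 28.2
tool_pos: [0.5942, -0.0861, 0.0904]
tcp_rot: [0.001, 0.013, 1.0, 0.0]
ft_force: [-0.3, 1.0, 6.2]
width: 0.269
grasp_force: 39.9
time_s: 29.08
tool_pos: [0.5111, -0.2396, 0.2169]
tcp_rot: [-0.001, 0.018, 1.0, -0.001]
ft_force: [1.1, 0.4, -3.2]
width: 0.263
grasp_force: 39.8
tcp [ 0.5111 -0.2396  0.2169] yaw 88.0 offset [ 0.241 -0.437  0.839] mm [ 36.1 -65.5 125.9] q7 1.96
```

```bash
python3 -m handwheel '[{"offset":[0.15,-0.25,0],"twist":0,"jaw":1},{"offset":[0.22,-0.4,0.1],"twist":0,"jaw":1},{"offset":[0.241,-0.435,0.15],"twist":0,"jaw":1},{"offset":[0.241,-0.435,0.15],"twist":0,"jaw":1},{"offset":[0.241,-0.435,0.15],"twist":0,"jaw":1},{"offset":[0.241,-0.435,0.15],"twist":0,"jaw":1}]'
python3 -c "
from h import *
rel([.4725,-.304,.0904])
f=grab_frame('wrist');m=camera_model('wrist');cv2.imwrite('pics/w8.png',f[:,:,::-1])
t=grab_frame('top');cv2.imwrite('pics/top1.png',t[:,:,::-1])
print(proj('wrist',[[.4725,-.304,.012]],m))
g=f.astype(int);mask=((g[...,0]-g[...,2]>20)&(g[...,0]-g[...,1]<25)&(g.min(2)>60)).astype('uint8');mask[300:]=0
for c in sorted(cv2.findContours(mask,0,1)[0],key=cv2.contourArea)[-3:]: print(cv2.contourArea(c),cv2.boundingRect(c))"
```

```text
time_s: 29.82
tool_pos: [0.4776, -0.2975, 0.195]
tcp_rot: [0.0, 0.013, 1.0, 0.0]
ft_force: [0.2, -0.7, -3.4]
width: 0.26
grasp_force: 39.9
tcp [ 0.4776 -0.2975  0.195 ] yaw 88.6 offset [ 0.034 -0.044  0.698] mm [  5.   -6.6 104.6] q7 2.1
[[308.32171186 205.45982223]]
2180.0 (279, 247, 84, 51)
3968.0 (260, 157, 96, 76)
14696.5 (0, 0, 97, 242)
```

View pics/w8.png

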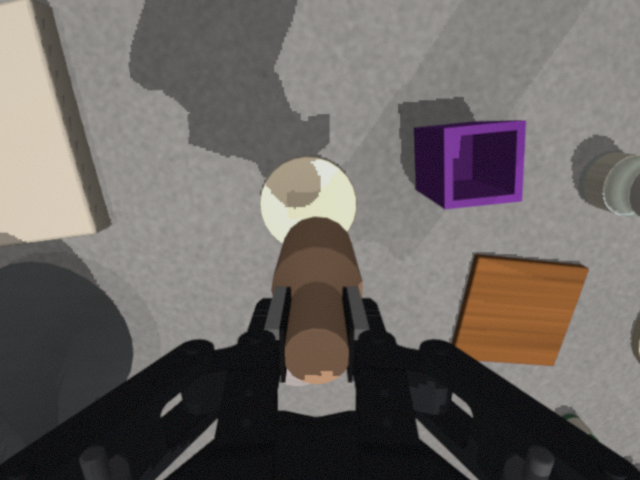

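The small setter is centred at about (308,203) and the prediction is (308,205). The bottle at column 317 still needs about 7 mm in −y and 5 mm in −x.

```bash
python3 -m handwheel '[{"offset":[0.037,-0.048,0.1],"twist":0,"jaw":1},{"offset":[0.037,-0.048,0.3],"twist":0,"jaw":1},{"offset":[0.037,-0.048,0.5],"twist":0,"jaw":1},{"offset":[0.037,-0.048,0.6],"twist":0,"jaw":1},{"offset":[0.037,-0.048,0.65],"twist":0,"jaw":1},{"offset":[0.037,-0.048,0.675],"twist":0,"jaw":1},{"offset":[0.037,-0.048,0.685],"twist":0,"jaw":1},{"offset":[0.037,-0.048,0.687],"twist":0,"jaw":1},{"offset":[0.037,-0.048,0.687],"twist":0,"jaw":1},{"offset":[0.037,-0.048,0.687],"twist":0,"jaw":1}]'
```

```text
time_s: 31.18
tool_pos: [0.4712, -0.3054, 0.0918]
tcp_rot: [0.0, 0.013, 1.0, -0.0]
ft_force: [-0.3, -0.3, -2.1]
width: 0.26
grasp_force: 40.0
```

```bash
python3 -m handwheel '[{"offset":[0,0,0.004],"twist":0,"jaw":1},{"offset":[0,0,0.008],"twist":0,"jaw":1},{"offset":[0,0,0.011],"twist":0,"jaw":1},{"offset":[0,0,0.011],"twist":0,"jaw":1},{"offset":[0,0,0.011],"twist":0,"jaw":1}]'
```

```text
time_s: 31.8
tool_pos: [0.4713, -0.3054, 0.0904]
tcp_rot: [0.0, 0.013, 1.0, 0.0]
ft_force: [-1.1, 1.6, 6.0]
width: 0.259
grasp_force: 40.8
```

Contact. I'll release, rise, back away and check.

```bash
python3 -m handwheel '[{"offset":[0,0,0],"twist":0,"jaw":0.3},{"offset":[0,0,0],"twist":0,"jaw":0},{"offset":[0,0,0],"twist":0,"jaw":-0.2},{"offset":[0,0,0],"twist":0,"jaw":-0.2},{"offset":[0,0,-0.2],"twist":0,"jaw":-0.2},{"offset":[0,0,-0.5],"twist":0,"jaw":-0.2},{"offset":[0,0,-0.8],"twist":0,"jaw":-0.2},{"offset":[0,0.2,-1],"twist":0,"jaw":-0.2},{"offset":[-0.1,0.5,-1],"twist":0,"jaw":-0.2},{"offset":[-0.2,1,-1],"twist":0,"jaw":-0.2},{"offset":[-0.2,1,-1],"twist":0,"jaw":-0.2},{"offset":[-0.2,1,-1],"twist":0,"jaw":-0.2}]'
python3 -m handwheel '[{"offset":[0,0.3,0],"twist":0,"jaw":-0.2},{"offset":[0,0.6,0],"twist":0,"jaw":-0.2},{"offset":[0,0.6,0],"twist":0,"jaw":-0.2},{"offset":[0,0.6,0],"twist":0,"jaw":-0.2}]'
python3 -c "
from h import *
a=grab_frame('top')[:,:,::-1];s=grab_frame('scene')[:,:,::-1]
cv2.imwrite('pics/top2.png',a);cv2.imwrite('pics/scene2.png',s)
P=[cv2.resize(a[y:y+100,x:x+130],None,fx=3,fy=3,interpolation=cv2.INTER_CUBIC) for x,y in((190,180),(110,265),(430,265))]
P.append(cv2.resize(s[110:310,100:440],(390,300)))
cv2.imwrite('pics/chk.png',np.vstack([np.hstack(P[:2]),np.hstack(P[2:])]))"
```

```text
time_s: 33.3
tool_pos: [0.5052, -0.1557, 0.24]
tcp_rot: [-0.0, 0.012, 1.0, 0.0]
ft_force: [0.1, -0.3, 1.0]
width: 0.602
grasp_force: 0.0
time_s: 33.8
tool_pos: [0.5073, -0.0686, 0.24]
tcp_rot: [0.0, 0.015, 1.0, -0.0]
ft_force: [-0.3, -0.5, -0.5]
width: 0.603
grasp_force: 0.0
```

View pics/chk.png

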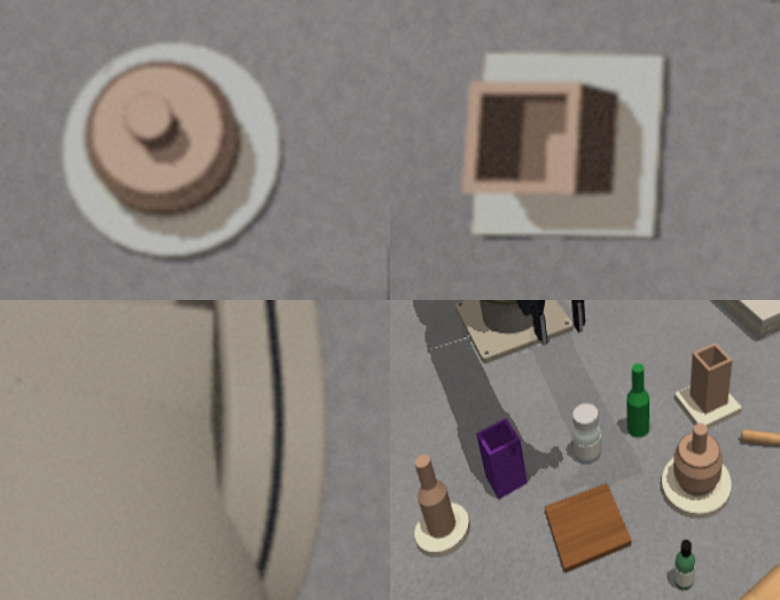

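All three pots are upright on their own setters. The arm hides the bottle from the top camera, so I'll use the scene camera for it and check the centring numerically.

```bash
python3 -c "
from h import *
f=lambda p,o,z:ray('top',(np.array(p,float)+.5)/3-.5+o,z).mean(0).round(4)
print('jar',f([(150,117)],(190,180),.105),'set [.6245 .1241]')
print('vase',f([(81,82),(192,82),(187,193),(73,192)],(110,265),.094),'set [.4785 .2556]')
s=cv2.imread('pics/scene2.png');cv2.imwrite('pics/sb.png',cv2.resize(s[200:290,90:190],None,fx=6,fy=6,interpolation=cv2.INTER_CUBIC))
for c in([.472,-.306],[.478,-.300]): print(((proj('scene',[c+[.126],c+[.012]])-[90,200])*6).round(0).tolist())
"
```

```text
jar [0.6235 0.1235 0.105 ] set [.6245 .1241]
vase [0.4796 0.2576 0.094 ] set [.4785 .2556]
[[222.0, 98.0], [326.0, 358.0]]
[[247.0, 103.0], [349.0, 363.0]]
```

View pics/sb.png

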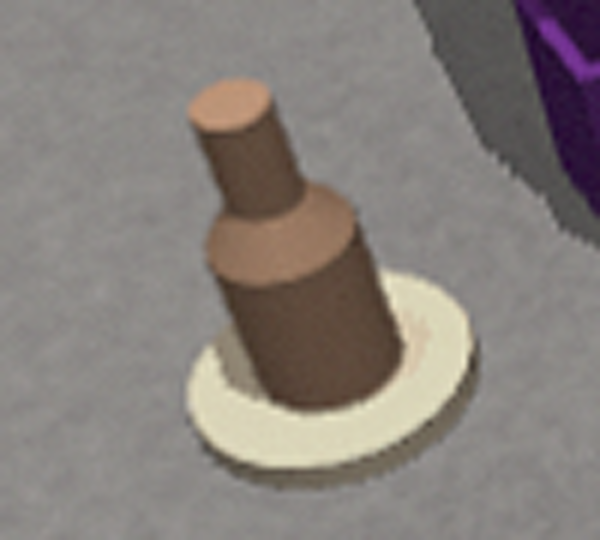

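The bottle top at (231,105) puts its base at about (335,365). The setter centre is at about (331,370), so the bottle is within 2 mm of centre. Everything is in place, so I'm handing in.

```bash
python3 -c "
from workcell import *
print(finish_job())"
```

```text
the job is handed in; nothing more can be done
None
```

The job is handed in: bottle, square vase and lidded jar each stand upright on their own setter, about 2 mm or less from its centre by the camera checks, after about 34 s of robot time; the bottle was parked on the board on the way, and the glaze jar and oxide bottle were not touched.

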